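Push the windowed plate out past the end of the riser

TASK

Two aluminium plates lie on the low riser. With the fingertips, and without ever lifting it, push the plate with the big round window along the riser, towards the riser's open end (the one without the upright lip), until it sticks out about 30 mm past that end, still lying flat and pointing straight out, so that someone can later take it by its edge. Leave the plain plate and the things standing around the riser where they are.

Things in the scene. Friction and masses are not known exactly. Their poses are not given: they have to be found in the camera images.
- riser: Fixed low riser: flat grey deck 170 mm (its x) by 240 mm (its y), top 50 mm above the bench, on dark legs. Origin on the bench under the deck's centre. Its -y end is open; past its +y end (y = 120 to 126 mm) stands a dark steel lip, 18 mm above the deck. Two plates lie side by side on it, at x = about -43 and +43 mm, either way round, lengths nearly along y. Yaw within 0.4 rad of 0.
- ledge_end (a point): Middle of the top edge of the riser's open end (riser x = 0, y = -120 mm, z = 50 mm); axes as the riser's, so the open end faces its -y.
- window_plate: Loose aluminium plate, 60 mm (its x) by 110 mm (its y), 6 mm thick, about 0.1 kg, with a 30 mm round window in its middle. Origin at the centre of its underside. Its -y end leads and is to stick out; it starts 10 to 50 mm inside the riser's open end. Behind its +y end (55 mm from the origin) are at least 70 mm of free deck, then the lip.
- window_plate_edge (a point): Middle of the window plate's leading end (plate x = 0, y = -55 mm, half way up its thickness); axes as the plate's.
- plain_plate: Loose bare aluminium plate of the same size and weight with no window, only the four small dark screw holes; origin at the centre of its underside. To be left where it lies.
- spool: Small white solder spool, 54 mm in diameter, 46 mm high, standing loose on the bench on the far side of the riser; origin at the centre of its underside. Bystander.
- tin: Round grey-white tin, 50 mm in diameter, 24 mm high, standing loose on the bench beyond the riser's open end; origin at the centre of its underside. Bystander.
- fuses: Small white lidded box, 38x62x26 mm, standing loose on the bench beyond the riser's lip; origin at the centre of its underside. Bystander.
There are look-alikes about, which are no part of the job. What is shaped like the window_plate but purple or red is not meant.

How it is judged:
At the end, for the whole second after the job is handed in: The window plate's leading end is 20 to 40 mm past the open end; the plate lies flat on the deck (0.04 rad, 3 mm), within 0.2 rad of the riser's length, at rest; the plain plate is within 12 mm and spool, tin and box within 20 mm of their starts (y of window_plate_edge in the frame of ledge_end between -0.04 and -0.02 m and angle between the y axis of window_plate and the y axis of riser, either way round below 0.2 rad and angle between window_plate's own z axis and vertical below 0.04 rad and z of window_plate in the frame of riser between 0.047 and 0.053 m and linear speed of window_plate below 0.01 m/s and distance of plain_plate from where it was at the start of the episode below 0.012 m and distance of each of spool, tin, fuses from where it was at the start of the episode below 0.02 m); the robot touches nothing.
It fails at once if the window plate is lifted, tipped or falls (z of window_plate in the frame of riser above 0.06 m or z of window_plate in the frame of riser below 0.04 m or angle between window_plate's own z axis and vertical above 0.2 rad).
It fails at once if the plain plate is moved (distance of plain_plate from where it was at the start of the episode above 0.012 m).
It fails at once if a bystander on the bench is moved (distance of any of spool, tin, fuses from where it was at the start of the episode above 0.02 m).
It also fails if it takes over 38 s, if anything falls off the work surface, if the arm or the gripper's body presses on something with over 40 N, if the wrist force passes 120 N, or if a joint passes its speed limit or range.

ROBOT

A 6-joint arm with a two-finger parallel gripper is mounted at the origin on a cart in front of the work surface, level with it; the furniture and walls round the work are solid. World frame = base frame: x ahead of the robot, y to its left, z up, the work surface at z = 0. Lengths are in m, angles in rad, forces in N, time in s.
With the tool pointing down it reaches from about 0.425 to 0.925 m from the base axis. Payload 12.5 kg.
Tool frame: the origin (TCP) lies midway between the tips of the shut fingers; the grasp point (between the pads) lies 19 mm behind it; z points along the fingers, y is the line along which they close (so a half turn about z gives the same grasp; the last joint's range is limited). The gripper opens to 85 mm and grips with 20 to 120 N. Pads are 22 mm wide; open, the fingers measure 114 mm over their backs; the gripper's body (76 mm by 85 mm) begins 54 mm behind the grasp point. The pads swing forward as they close: fully open they stand 13 mm farther back than shut.
Start: joints at [-1.332, 0.491, 1.559, -0, 1.092, -0.106], TCP at [0.211, -0.588, 0.231] pointing down, gripper open.
Joint ranges: [-3.1, 3.1], [-0.84, 2.19], [0.05, 2.79], [-1.13, 4.28], [0.06, 2.93], [-2.69, 2.69]. Speed limits (rad/s): [2.22, 2.22, 2.79, 3.14, 3.14, 3.14].

INTERFACE

Orientations are given as a 3x3 rotation matrix whose columns are the frame's x, y, z axes.
In Python, from workcell import r gives the robot as it stands.
- The arm moves only by the tool drive_tool, never from a script. Its argument "deltas" is a list of rows, each a list of 3 entries, a list of its own where there are three numbers: the finger opening in mm, from 0 to 85.4, then the shift along the world's x, y, z in units of 25 mm (1.0 is 25 mm), then the turn about the world's z in units of 6 degrees (1.0 is 6 degrees). In form: [[gripper, [x, y, z], turn], ...]. A call has 1 to 8 rows; each row shifts and turns the commanded pose from where the row before left it; what a row does not reach is not made up. A row lasts 1/12 s, in which the tool goes at most 41.7 mm and 7.16 degrees, less where a joint would pass 70% of its speed; a pose out of reach is approached as far as the arm can. A call is refused whole if a number of a shift passes 1 or a number of a turn 1, either way. A call with a gripper value outside its range is refused whole. The fingers move at their own pace and stop on an object; "force" is the grip in N (left out, the last holds). Time passes only in rows, so rows that do not move let the fingers close. It gives the time, the measured TCP pose, the force, the opening and the grip force at its end, in the units of the state.
- r.state(): the state, without advancing time (a new reading comes with each control period).
- r.get_image(name): name is "scene" or "top" or "wrist"; returns a dict with "pixels" (480x640x3 uint8, red, green, blue), "camera_matrix" (3x3 intrinsics, pixels), "distortion" ([k1, k2, p1, p2, k3] as OpenCV has them; the pictures are not rectified), "origin" and "orientation" of the camera in the world. Camera axes: x right, y up, looking along -z (the intrinsics and any distortion apply to the point x, -y, -z); pixel columns grow to the right and rows downward; lengths in m; the calibration is good to about 2 mm. A picture is of the moment at which its call begins. There is no depth.
- r.job_done(): hands the job in; it is judged then, once.
The state is a dict: "time": time; "qpos": joint angles; "joint_vel": joint speeds; "tau": joint torques, N m; "tcp_pos": TCP position; "tool_rot": TCP orientation; "force": force on the tool from outside, world axes, zero at the start; "moment": the same for the moment, N m; "width": opening from 0.0 (shut) to 1.0 (fully open); "grasp_force": force on a finger pad.
Only numpy, scipy, OpenCV 4.12 (cv2) and the standard library are available. Lean on these libraries where they do the work, as an engineer would, in place of code of your own. Each camera call takes 0.05 s, during which the arm holds its last target. There are 200 camera calls.

## Working session

There is one attempt and no reset: what is moved stays moved. The work goes in short steps, Python scripts to look and compute and a tool call to move; the robot and the scene stay as the last step left them, time stands still between calls to the robot, and variables do not carry over. Pictures are saved under pics/ and viewed, at most 10 in all, crops included, and the job is handed in when it is done.

Besides the shell and the picture viewer there is one more tool, called after ">>>" as name(argument=value, ...) on one line, values as JSON. drive_tool: Moves the arm, as the interface text tells. Its arguments: {"type":"object","properties":{"deltas":{"type":"array"},"force":{"type":"number"}},"required":["deltas"]}

```bash
mkdir -p pics
cat > h.py <<'E'
import numpy as np, cv2, pickle
from workcell import r
def snap(n,f):
    d=r.get_image(n); cv2.imwrite(f'pics/{f}.png',np.ascontiguousarray(d['pixels'][:,:,::-1])); pickle.dump(d,open(f'pics/{f}.pkl','wb')); return d
def back(f,uv,z):
    d=pickle.load(open(f'pics/{f}.pkl','rb'))
    p=cv2.undistortPoints(np.array(uv,float).reshape(-1,1,2),np.array(d['camera_matrix'],float),np.array(d['distortion'],float)).reshape(-1,2)
    v=np.c_[p[:,0],-p[:,1],-np.ones(len(p))]@np.array(d['orientation']).T
    o=np.array(d['origin']); return o+v*((z-o[2])/v[:,2])[:,None]
E
python3 -c "
from h import *
for n in ['scene','top']:
    d=snap(n,n+'0'); print(d['origin'])
"
```

```text
[-0.11370672  0.48494747  0.87637354]
[0.34786936 0.03337905 1.20164583]
```

View pics/top0.png

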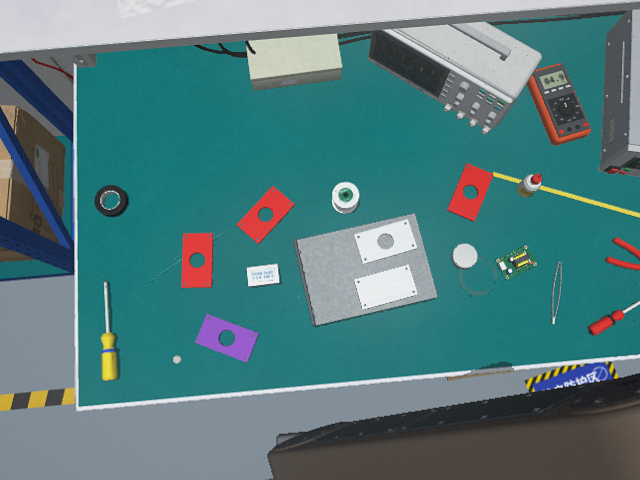

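View pics/scene0.png

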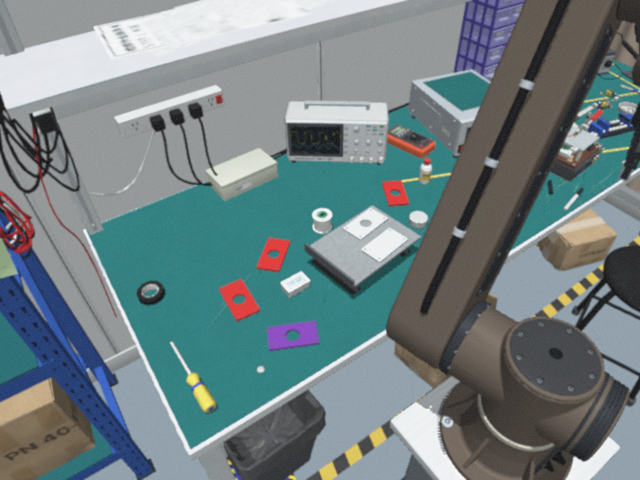

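The top view shows two silver plates on the riser: the windowed one at (386,241) and the plain one at (386,287). The tin at (465,256) marks the open end, and the fuse box at (263,275) is on the lip side. The look-alikes are red at (197,260), (266,214) and (470,192), and purple at (227,338). The silver plate with the hole fits the description, so I'll confirm it in a crop.

```bash
python3 -c "
from h import *
a=cv2.imread('pics/top0.png')[200:335,280:450]
cv2.imwrite('pics/c1.png',cv2.resize(a,(748,594),interpolation=cv2.INTER_CUBIC))
print(748/170,594/135)"
```

```text
4.4 4.4
```

View pics/c1.png

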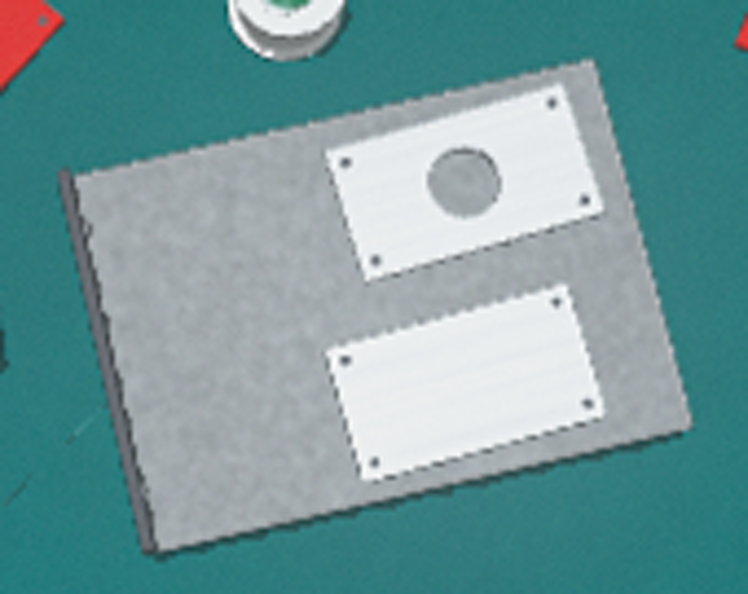

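The crop confirms the silver plate with the round window: plate corners (326,152), (560,84), (603,212), (367,281). The dark lip is at left and the open end at right, with deck corners (75,177), (594,61), (692,428), (157,551).

```bash
python3 -c "
from h import *
np.set_printoptions(precision=4,suppress=True)
f=lambda L:np.array(L)/4.4+np.array([280,200])-0.4
D=back('top0',f([(75,177),(594,61),(692,428),(157,551)]),.05)[:,:2]
W=back('top0',f([(326,152),(560,84),(603,212),(367,281)]),.056)[:,:2]
P=back('top0',f([(326,351),(568,285),(604,414),(363,481)]),.056)[:,:2]
for n,Q in zip('DWP',(D,W,P)):
    u=(Q[1]-Q[0]+Q[2]-Q[3])/2; y=-u
    print(n,Q.round(4).tolist(),'c',Q.mean(0),'len',np.linalg.norm(u),np.linalg.norm((Q[0]-Q[3]+Q[1]-Q[2])/2),'yaw',np.arctan2(-y[0],y[1]))
sx=back('top0',[(465,254)],.024);print('tin',sx, 'spool',back('top0',[(346,192)],.046))
s=r.state();print(s['tcp_pos'],s['tool_rot'],s['time'],s['width'])
"
```

```text
D [[0.5933, 0.0577], [0.6252, -0.1776], [0.4582, -0.1998], [0.4265, 0.0362]] c [ 0.5258 -0.0709] len 0.23773580077329143 0.1683432215109005 yaw 0.13391041530269213
W [[0.5933, -0.0536], [0.6146, -0.1601], [0.5554, -0.172], [0.5343, -0.0655]] c [ 0.5744 -0.1128] len 0.10860372792967542 0.06027473250964915 yaw 0.19690699580470014
P [[0.5053, -0.0446], [0.5246, -0.1528], [0.4671, -0.1615], [0.4478, -0.0547]] c [ 0.4862 -0.1034] len 0.10919800345733495 0.05825365751004274 yaw 0.17758228719123836
tin [[ 0.5401 -0.2717  0.024 ]] spool [[ 0.6821 -0.0478  0.046 ]]
[ 0.2112 -0.588   0.2308] [[ 0.9411  0.338  -0.0002]
 [ 0.338  -0.9411  0.001 ]
 [ 0.0001 -0.001  -1.    ]] 0.1 0.9996872905875251
```

>>> drive_tool(deltas=[[25,[0.58,0.95,0],0.54],[25,[0.58,0.95,0],0.54],[25,[0.58,0.95,0],0.54],[25,[0.58,0.95,0],0.54],[25,[0.58,0.95,0],0.54],[25,[0.58,0.95,0],0.54],[25,[0.58,0.95,0],0.54],[25,[0.58,0.95,0],0.54]])

```text
time: 0.77
tcp_pos: [0.3277, -0.3969, 0.2311]
tool_rot: [[0.697, 0.717, -0.0], [0.717, -0.697, 0.0], [0.0, -0.0, -1.0]]
force: [-0.7, -1.1, -0.4]
width: 0.295
grasp_force: 0.0
```

>>> drive_tool(deltas=[[25,[0.58,0.95,0],0.54],[25,[0.58,0.95,0],0.54],[25,[0.58,0.95,0],0.54],[25,[0.58,0.95,0],0.54],[25,[0.58,0.95,0],0.54],[25,[0.58,0.95,0],0.54],[25,[0.58,0.95,0],0.54],[25,[0.58,0.95,0],0.54]])

```text
time: 1.43
tcp_pos: [0.4437, -0.2069, 0.2312]
tool_rot: [[0.313, 0.95, -0.0], [0.95, -0.313, 0.0], [0.0, -0.0, -1.0]]
force: [0.3, -0.5, -0.3]
width: 0.298
grasp_force: 0.0
```

>>> drive_tool(deltas=[[25,[0.58,0.95,0],0.54],[25,[0.58,0.95,0],0.54],[25,[0.58,0.95,0],0.54],[25,[0.58,0.95,0],0.54],[25,[0.58,0.95,0],0.54],[25,[0.58,0.95,0],0.54],[25,[0.58,0.95,0],0.54],[25,[0.58,0.95,0],0.54]])

```text
time: 2.1
tcp_pos: [0.5597, -0.0168, 0.2311]
tool_rot: [[-0.134, 0.991, -0.0], [0.991, 0.134, 0.0], [0.0, -0.0, -1.0]]
force: [0.6, -0.5, 0.3]
width: 0.293
grasp_force: 0.0
```

>>> drive_tool(deltas=[[25,[0,0,-0.9],0],[25,[0,0,-0.9],0],[25,[0,0,-0.9],0],[25,[0,0,-0.9],0],[25,[0,0,-0.9],0],[25,[0,0,-0.5],0],[25,[0,0,0],0]])

```text
time: 2.68
tcp_pos: [0.558, -0.018, 0.1036]
tool_rot: [[-0.131, 0.991, -0.005], [0.991, 0.131, 0.001], [0.001, -0.005, -1.0]]
force: [-0.1, -0.1, -0.5]
width: 0.291
grasp_force: 0.0
```

>>> drive_tool(deltas=[[25,[0,0,-0.6],0],[25,[0,0,-0.6],0],[25,[0,0,-0.5],0],[25,[0,0,-0.12],0],[25,[0,0,0],0]])

```text
time: 3.1
tcp_pos: [0.5592, -0.0182, 0.0608]
tool_rot: [[-0.131, 0.991, -0.001], [0.991, 0.131, 0.0], [0.0, -0.001, -1.0]]
force: [0.3, 0.7, 0.1]
width: 0.295
grasp_force: 0.0
```

```bash
python3 -c "
from h import *
d=snap('top','top1');snap('wrist','w1')
a=cv2.imread('pics/top1.png')[200:335,280:450]
a=cv2.resize(a,(504,400),interpolation=cv2.INTER_CUBIC); b=cv2.resize(cv2.imread('pics/w1.png'),(296,222))
c=np.zeros((400,800,3),np.uint8);c[:,:504]=a;c[:222,504:]=b;cv2.imwrite('pics/c2.png',c);print(r.state()['tcp_pos'])"
```

```text
[ 0.55971618 -0.01827301  0.06172605]
```

View pics/c2.png

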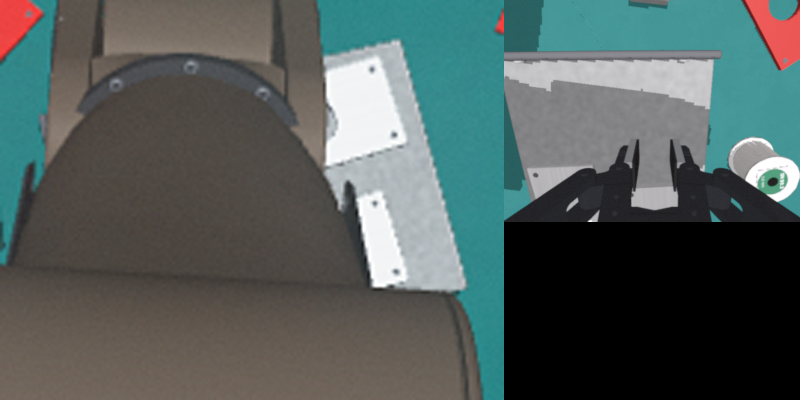

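The wrist view shows both fingers over bare deck behind the window plate, spanning its width. The top view still shows the plate's leading corners. Next I'll feel for the deck.

>>> drive_tool(deltas=[[25,[0,0,-0.16],0],[25,[0,0,-0.08],0],[25,[0,0,0],0]])

```text
time: 3.45
tcp_pos: [0.5593, -0.0182, 0.0549]
tool_rot: [[-0.131, 0.991, 0.0], [0.991, 0.131, -0.0], [-0.0, 0.0, -1.0]]
force: [-0.0, -0.3, -0.6]
width: 0.294
grasp_force: 0.0
```

>>> drive_tool(deltas=[[25,[0,0,-0.06],0],[25,[0,0,0],0]])

```text
time: 3.62
tcp_pos: [0.5592, -0.0182, 0.0533]
tool_rot: [[-0.131, 0.991, 0.0], [0.991, 0.131, -0.0], [-0.0, 0.0, -1.0]]
force: [-0.4, 0.4, 0.2]
width: 0.292
grasp_force: 0.0
```

>>> drive_tool(deltas=[[25,[0,0,-0.06],0],[25,[0,0,0],0]])

```text
time: 3.78
tcp_pos: [0.5592, -0.0182, 0.0517]
tool_rot: [[-0.131, 0.991, -0.0], [0.991, 0.131, 0.0], [0.0, -0.0, -1.0]]
force: [-0.3, 0.3, 0.3]
width: 0.293
grasp_force: 0.0
```

>>> drive_tool(deltas=[[25,[0,0,-0.04],0],[25,[0,0,0],0]])

```text
time: 3.95
tcp_pos: [0.5592, -0.0182, 0.0507]
tool_rot: [[-0.131, 0.991, -0.0], [0.991, 0.131, 0.0], [0.0, -0.0, -1.0]]
force: [0.4, 0.5, -0.4]
width: 0.292
grasp_force: 0.0
```

>>> drive_tool(deltas=[[25,[0,0,-0.04],0],[25,[0,0,0],0]])

```text
time: 4.12
tcp_pos: [0.5593, -0.0182, 0.05]
tool_rot: [[-0.131, 0.991, 0.0], [0.991, 0.131, -0.0], [-0.0, 0.0, -1.0]]
force: [-0.9, 0.1, 2.7]
width: 0.292
grasp_force: 1.3
```

>>> drive_tool(deltas=[[25,[0,0,0.08],0],[25,[0.03,-0.25,0],0],[25,[0.04,-0.25,0],0],[25,[0.03,-0.25,0],0],[25,[0.04,-0.25,0],0],[25,[0,0,0],0]])

```text
time: 4.62
tcp_pos: [0.5631, -0.0447, 0.0518]
tool_rot: [[-0.13, 0.992, 0.0], [0.992, 0.13, -0.0], [-0.0, 0.0, -1.0]]
force: [-0.1, -0.4, -0.2]
width: 0.292
grasp_force: 0.0
```

>>> drive_tool(deltas=[[25,[0.02,-0.15,0],0],[25,[0.02,-0.15,0],0],[25,[0.02,-0.15,0],0],[25,[0.02,-0.15,0],0],[25,[0.02,-0.15,0],0],[25,[0.02,-0.15,0],0],[25,[0,0,0],0]])

```text
time: 5.2
tcp_pos: [0.5659, -0.0664, 0.0518]
tool_rot: [[-0.13, 0.991, 0.0], [0.991, 0.13, -0.0], [-0.0, 0.0, -1.0]]
force: [0.7, -0.8, 0.3]
width: 0.295
grasp_force: 0.0
```

```bash
python3 -c "
from h import *
d=snap('top','top2')
a=cv2.imread('pics/top2.png')[200:310,360:450]
cv2.imwrite('pics/c3.png',cv2.resize(a,(450,550),interpolation=cv2.INTER_CUBIC))"
```

```text
(no output)
```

View pics/c3.png

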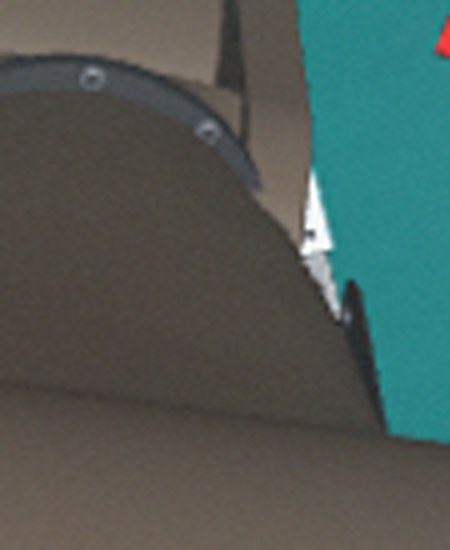

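The near leading corner of the plate shows at crop (332,246), so the plate is moving and has reached about the deck edge. I'll compute how far.

```bash
python3 -c "
from h import *
p=back('top2',np.array([(332,246),(315,172)])/5+[360,200]-.4,.056)[:,:2]
y=np.array([-.1335,.991]); e=np.array([.5417,-.1887])
print(p,(p-e)@y, (back('top0',[(416.6,247.8)],.056)[:,:2]-e)@y)"
```

```text
[[ 0.55181761 -0.18975259]
 [ 0.58147217 -0.18688056]] [-0.00239382 -0.00350652] [0.01481793]
```

>>> drive_tool(deltas=[[25,[0.02,-0.15,0],0],[25,[0.02,-0.15,0],0],[25,[0.02,-0.15,0],0],[25,[0.02,-0.15,0],0],[25,[0.02,-0.15,0],0],[25,[0.02,-0.15,0],0],[25,[0.02,-0.1,0],0],[25,[0,-0.05,0],0]])

```text
time: 5.92
tcp_pos: [0.5694, -0.0924, 0.0518]
tool_rot: [[-0.13, 0.991, 0.0], [0.991, 0.13, -0.0], [-0.0, 0.0, -1.0]]
force: [0.6, 0.4, -0.0]
width: 0.295
grasp_force: 0.2
```

>>> drive_tool(deltas=[[25,[0,0,0],0],[25,[-0.06,0.4,0],0],[25,[-0.06,0.4,0],0],[25,[0,0,0.8],0],[25,[0,0,0.9],0],[25,[0,0,0.9],0],[25,[0,0.5,0.9],0],[25,[0,0.9,0.9],0]])

```text
time: 6.58
tcp_pos: [0.566, -0.0367, 0.1628]
tool_rot: [[-0.13, 0.992, 0.0], [0.992, 0.13, -0.0], [-0.0, -0.0, -1.0]]
force: [-0.1, 0.5, -0.2]
width: 0.293
grasp_force: 0.0
```

>>> drive_tool(deltas=[[25,[0,0.9,0.5],0],[25,[0,1,0],0],[25,[0,1,0],0],[25,[0,1,0],0],[25,[0,1,0],0],[25,[0,1,0],0],[25,[0,1,0],0],[25,[0,1,0],0]])

```text
time: 7.25
tcp_pos: [0.5653, 0.1629, 0.1743]
tool_rot: [[-0.132, 0.991, -0.0], [0.991, 0.132, 0.0], [0.0, -0.0, -1.0]]
force: [0.5, -0.3, -0.2]
width: 0.291
grasp_force: 0.0
```

```bash
python3 -c "
from h import *
d=snap('top','top3')
a=cv2.imread('pics/top3.png')[200:335,280:450]
cv2.imwrite('pics/c4.png',cv2.resize(a,(748,594),interpolation=cv2.INTER_CUBIC))"
```

```text
(no output)
```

View pics/c4.png

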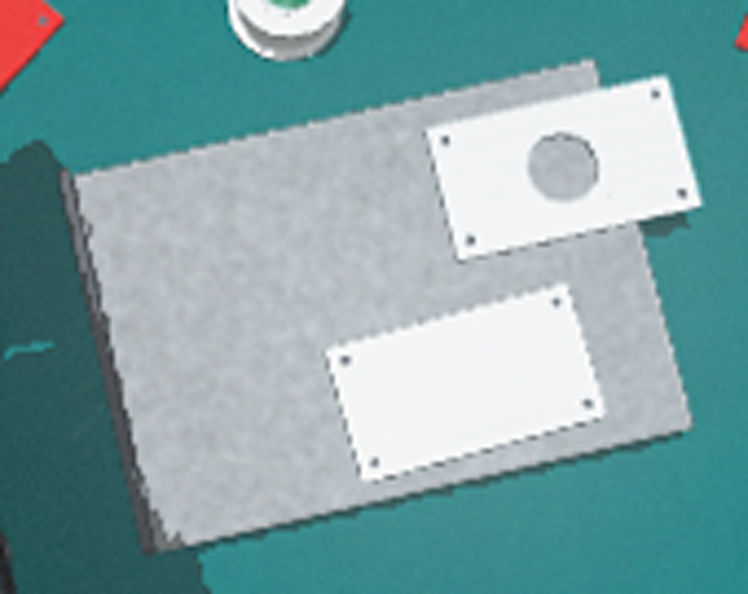

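The plate now sticks out squarely, with leading corners at (668,76) and (702,205). The plain plate and spool haven't moved. I'll check the overhang.

```bash
python3 -c "
from h import *
f=lambda L:np.array(L)/4.4+np.array([280,200])-0.4
p=back('top3',f([(668,76),(702,205),(428,128),(460,261)]),.056)[:,:2]
D=back('top3',f([(594,61),(692,428)]),.05)[:,:2]
y=np.array([-.1335,.991]); e=D.mean(0)
print(((p-e)@y).round(4),(D-e)@y)"
```

```text
[-0.0292 -0.0286  0.0805  0.0813] [-0.00012899  0.00012899]
```

The overhang is about 29 mm and the plate is square to the riser, so I'm handing it in.

```bash
python3 -c "
from workcell import r
print(r.job_done())"
```

```text
the job is handed in; nothing more can be done
None
```

The window plate now sticks out about 29 mm past the open end, lying on the deck and square to the riser. The plain plate and spool did not move in the final view; I did not re-check the tin and fuse box, but the fingers stayed well clear of both. The job is handed in, but no verdict was returned.

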